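# Load the reference cell into the bench meter

### The job

Of the three capped reference cells standing on the lab bench, take the tall thick one and stand it in the round well on top of the meter, then press it all the way down so that the push-push catch holds it down when you let go (a second press would eject it).

Things in the scene. Friction and masses are not known exactly. Their poses are not given: they have to be found in the camera images.
- cell_mid (a point): Centre, half-way up, of the tall thick reference cell: an upright white plastic cylinder 44 mm in diameter and 100 mm tall with a flat grey cap (top 18 mm, same diameter), chamfered foot, about 0.11 kg, loose on the bench. z runs up its axis; top and underside lie 50 mm above and below this point. The two cells it must not be confused with are a short one (44 mm thick, 55 mm tall) and a slim one (28 mm thick, 100 mm tall).
- well_mouth (a point): Centre of the round well's mouth, level with the flat top of the meter (fixed white housing, 170 x 230 mm, top 100 mm above the bench; its yaw varies but the well is round); z up. The mouth is 78 mm wide and narrows as a funnel over the first 14 mm to a straight bore 58 mm wide. The bore is closed by a sprung plate, which lies 40 mm below the mouth when up: a cell stood on it leaves 60 mm showing.
- carriage (a joint): How far the sprung plate in the well is pressed down, m: 0 up (as found), 0.042 at its stop. The spring pushes back with about 3 N at the top to 7 N at the stop, more if pressed fast. Pressed beyond 0.034 and then let go, it comes back up only to about 0.020 and the catch holds it there (the tall cell then stands about 40 mm out of the mouth); pressed beyond 0.034 and let go again, it comes up to 0 (ejected).
Mind the look-alikes: they are no part of the job. What is shaped like the part that bears cell_mid but green or red is not meant.

How it is judged:
On the way, in this order (a step that is already met when the one before it is completed fails the run):
1. the tall thick cell stands in the well while the plate is still up (horizontal distance between cell_mid and well_mouth below 0.012 m and z of cell_mid in the frame of well_mouth below 0.035 m and value of joint carriage below 0.012 m), for 0.05 s.
2. the cell is pressed down past the catch (value of joint carriage above 0.03 m and horizontal distance between cell_mid and well_mouth below 0.012 m), for 0.02 s.
At the end, for the whole second after the job is handed in: The tall thick cell stands in the well (centre within 12 mm of the well's axis, upright within 10 degrees), held down by the catch: plate 14 to 26 mm down, at rest, cell's centre 20 mm below to 4 mm above the mouth (value of joint carriage between 0.014 and 0.026 m and velocity of joint carriage below 0.01 m/s and horizontal distance between cell_mid and well_mouth below 0.012 m and angle between cell_mid's own z axis and vertical below 0.17 rad and z of cell_mid in the frame of well_mouth between -0.02 and 0.004 m); the robot touches nothing.
It also fails if it takes over 48 s, if anything falls off the work surface, if the arm or the gripper's body presses on something with over 40 N, if the wrist force passes 120 N, or if a joint passes its speed limit or range.

### The arm

A 7-joint arm with a two-finger parallel gripper is mounted at the origin on the work surface. World frame = base frame: x ahead of the robot, y to its left, z up, the work surface at z = 0. Lengths are in m, angles in rad, forces in N, time in s.
With the tool pointing down it reaches from about 0.4 to 0.9 m from the base axis. Payload 5.5 kg.
Tool frame: the origin (TCP) lies midway between the tips of the shut fingers; the grasp point (between the pads) lies 19 mm behind it (pinch_z is the distance from the TCP to the grasp point, in m); z points along the fingers, y is the direction in which the jaws open and shut (so a half turn about z gives the same grasp; the last joint's range is limited). The gripper opens to 92 mm and grips with 3 to 60 N. Pads are 19 mm wide; open, the fingers measure 130 mm over their backs; the gripper's body (75 mm by 190 mm) begins 47 mm behind the grasp point.
Start: joints at [0.263, 0.501, -0.427, 1.55, 0.221, 1.138, -0.21], TCP at [0.65, 0, 0.227] pointing down, gripper open.
Joint ranges: [-2.88, 2.88], [-0.31, 2.03], [-1.54, 1.56], [0.2, 2.42], [-1.41, 4.55], [0.19, 2.02], [-2.57, 2.57]. Speed limits (rad/s): [2.57, 2.57, 3.14, 3.14, 3.14, 3.14, 3.14].

### API

Orientations are given as a 3x3 rotation matrix whose columns are the frame's x, y, z axes.
In Python, from rig import * gives the robot as it stands.
- The arm moves only by the tool drive_tool, never from a script. Its argument "increments" is a list of rows, each a list of 5 numbers: the shift along the tool's x, y, z in mm, then the turn about the tool's z in degrees, then the closure, from 0 (fully open) to 1 (shut). In form: [[dx, dy, dz, twist, hand], ...]. A call has 1 to 12 rows; each row shifts and turns the commanded pose from where the row before left it, along the tool's axes as they then stand; what a row does not reach is not made up. A row lasts 1/8 s, in which the tool goes at most 62.5 mm and 10.7 degrees, less where a joint would pass 70% of its speed; a pose out of reach is approached as far as the arm can. A call with a gripper value outside its range is refused whole. The fingers move at their own pace and stop on an object; "newtons" is the grip in N (left out, the last holds). Time passes only in rows, so rows that do not move let the fingers close. It gives the time, the measured TCP pose, the force and the opening at its end, in the units of the state.
- state(): the state, without advancing time (a new reading comes with each control period).
- capture(name): name is "scene" or "side" or "wrist"; returns the picture (420x560x3 uint8, red, green, blue); there is no depth.
- camera_info(name): a dict with "mtx" (3x3 intrinsics, pixels), "world_from_camera" (4x4, takes a point from camera to world coordinates). Camera axes: x right, y down, z forward; pixel columns grow to the right and rows downward; lengths in m; the calibration is good to about 2 mm. A picture is of the moment at which its call begins: read the wrist's pose just before it. camera_info takes no time and is no camera call; for the wrist camera it gives the pose at the moment of the call.
- sign_off(): hands the job in, once; it reports no verdict.
Trained networks look in the newest picture that a camera, given by its name, has taken for a name from the list of things; names that differ only in an ending like _2 or _b are one class to them, and where a whole thing is asked for, a point or a joint stands for the part that bears it (a point fixed in the world has none). Each returns a list of dicts, best first, with "conf" (0 to 1); they miss things now and then, are a little off and sometimes report something else, mostly with a low value. They report only what shows in the picture. A call takes as long as a camera call. They do not tell look-alikes from the thing itself.
- masks_of(camera, name): "pixels" (420x560 bool, what is visible of it) and "centre" ([row, column] in pixels, amid what is visible of it).
The state is a dict: "clock": time; "joint_pos": joint angles; "qvel": joint speeds; "effort": joint torques, N m; "tool_pos": TCP position; "tcp_rot": TCP orientation; "ft_force": force on the tool from outside, world axes, zero at the start; "torque": the same for the moment, N m; "opening": finger opening in m.
Only numpy, scipy, OpenCV 4.12 (cv2) and the standard library are available. Lean on these libraries where they do the work, as an engineer would, in place of code of your own. Each camera call takes 0.05 s, during which the arm holds its last target. There are 200 camera calls.

## Working session

There is one attempt and no reset: what is moved stays moved. The work goes in short steps, Python scripts to look and compute and a tool call to move; the robot and the scene stay as the last step left them, time stands still between calls to the robot, and variables do not carry over. Pictures are saved under pics/ and viewed, about 8 in all and at most 12, crops included, and the job is handed in when it is done.

Besides the shell and the picture viewer there is one more tool, called after ">>>" in YAML: its name, and indented under it one key for each argument. drive_tool: Moves the arm, as the interface text tells. Its arguments: {"type":"object","properties":{"increments":{"type":"array","items":{"type":"array","items":{"type":"number"}}},"newtons":{"type":"number"}},"required":["increments"]}

```bash
mkdir -p pics
python3 - <<'E'
from rig import *
import cv2,numpy as np
s=state();print(s['clock'],s['tool_pos'],np.round(s['tcp_rot'],3).tolist(),s['opening'])
ims=[]
for c in ['scene','side']:
    im=capture(c);ims.append(im)
    i=camera_info(c);print(c,np.round(i['mtx'],1).tolist(),np.round(i['world_from_camera'],3).tolist())
    for n in ['cell_mid','well_mouth','carriage']:
        for d in masks_of(c,n):
            r,q=np.where(d['pixels']);print(c,n,round(d['conf'],2),np.round(d['centre'],1),r.min(),r.max(),q.min(),q.max())
for c,im in zip(['scene','side'],ims): cv2.imwrite(f'pics/{c}0.png',im[:,:,::-1])
E
```

```text
0.0 [ 6.49309344e-01 -4.24383207e-05  2.25708123e-01] [[-0.0, 1.0, -0.002], [1.0, 0.0, 0.0], [0.0, -0.002, -1.0]] 0.09189001824678007
scene [[464.6, 0.0, 276.6], [0.0, 464.6, 209.5], [0.0, 0.0, 1.0]] [[-0.405, 0.597, -0.692, 1.175], [0.914, 0.275, -0.297, 0.217], [0.013, -0.753, -0.658, 0.666], [0.0, 0.0, 0.0, 1.0]]
scene cell_mid 0.76 [242.  193.5] 218 270 180 208
scene cell_mid 0.7 [235.9 147.4] 213 265 129 161
scene cell_mid 0.63 [214.3 248.3] 188 237 234 257
scene cell_mid 0.61 [203.5 198.5] 185 232 185 210
scene cell_mid 0.37 [252.1 418.3] 189 314 342 489
scene well_mouth 0.91 [251.6 418.1] 189 314 343 490
scene carriage 0.71 [236.3 390.3] 228 239 380 402
side [[463.4, 0.0, 273.7], [0.0, 463.4, 211.5], [0.0, 0.0, 1.0]] [[-0.907, -0.295, 0.301, 0.314], [-0.421, 0.648, -0.634, 0.546], [-0.008, -0.702, -0.712, 0.742], [0.0, 0.0, 0.0, 1.0]]
side cell_mid 0.93 [165.6 303.1] 151 182 292 312
side cell_mid 0.87 [175.5 260.7] 154 196 249 268
side cell_mid 0.68 [202.2 300. ] 180 225 289 310
side cell_mid 0.41 [159.2 274.6] 148 168 269 274
side cell_mid 0.2 [308.4 256.1] 298 317 243 272
side well_mouth 0.57 [343.6 243.5] 256 419 167 316
side carriage 0.6 [310.4 255.6] 297 317 241 272
```

View pics/scene0.png

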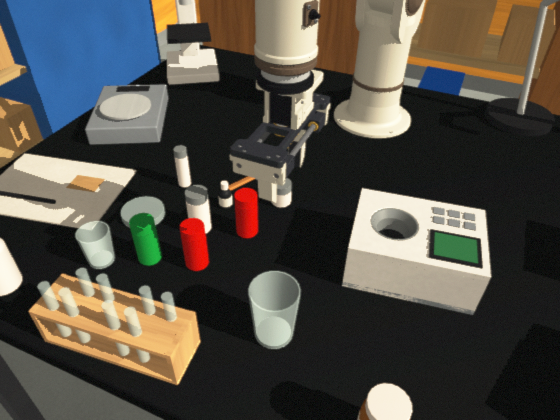

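View pics/side0.png

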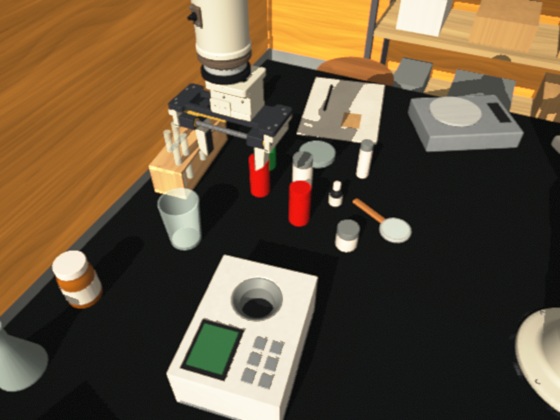

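Candidates in scene (col,row): tall thick white/grey cap (199,209); red (246,213) and (194,245); green (146,239); slim white (182,166); short white (282,192), partly behind the finger; small vial (225,195). I choose (199,209), which is (303,168) in side. The well is at scene (395,224), side (257,299). Next I fit models and check the crops.

```bash
cat > h.py <<'E'
from rig import *
import cv2,numpy as np
from scipy.optimize import least_squares
def proj(c,P,info=None):
    i=info or camera_info(c);W=np.linalg.inv(i['world_from_camera'])
    q=(np.asarray(P)@W[:3,:3].T+W[:3,3])@np.array(i['mtx']).T
    return q[:,:2]/q[:,2:]
def ray(c,px,z,info=None):
    i=info or camera_info(c);T=np.array(i['world_from_camera'])
    d=T[:3,:3]@np.linalg.solve(np.array(i['mtx']),[px[0],px[1],1]);o=T[:3,3]
    return o+d*(z-o[2])/d[2]
A=np.linspace(0,2*np.pi,60,endpoint=False)
def ring(x,y,z,r): return np.c_[x+r*np.cos(A),y+r*np.sin(A),0*A+z]
def draw(im,c,x,y,z,r,col=(255,0,255),info=None,s=4,off=(0,0)):
    p=((proj(c,ring(x,y,z,r),info)-off+.5)*s).astype(np.int32);cv2.polylines(im,[p],True,col,1)
def crop(im,r0,r1,c0,c1,s=4): return cv2.resize(im[r0:r1,c0:c1],None,fx=s,fy=s,interpolation=cv2.INTER_CUBIC)[:,:,::-1].copy()
E
python3 - <<'E'
from h import *
def show(d): pass
for nm,pts,z in [('cap',{'scene':(199,193),'side':(303,158)},.1),('well',{'scene':(395,224),'side':(257,299)},.1),('red1',{'scene':(246,195),'side':(260,158)},.1),('red2',{'scene':(194,226),'side':(300,188)},.1),('slim',{'scene':(181,151),'side':(366,145)},.1),('green',{'scene':(145,220)},.1),('short',{'side':(348,227)},.055)]:
    for c,p in pts.items(): print(nm,c,np.round(ray(c,p,z),3))
sc=capture('scene');si=capture('side')
a=crop(sc,180,280,120,260,4);cv2.imwrite('pics/a.png',a)
b=crop(si,140,240,240,380,4);cv2.imwrite('pics/b.png',b)
E
```

```text
cap scene [ 0.598 -0.194  0.1  ]
cap side [ 0.596 -0.201  0.1  ]
well scene [0.527 0.171 0.1  ]
well side [0.525 0.169 0.1  ]
red1 scene [ 0.566 -0.109  0.1  ]
red1 side [ 0.682 -0.162  0.1  ]
red2 scene [ 0.682 -0.154  0.1  ]
red2 side [ 0.564 -0.109  0.1  ]
slim scene [ 0.491 -0.303  0.1  ]
slim side [ 0.484 -0.303  0.1  ]
green scene [ 0.705 -0.242  0.1  ]
short side [ 0.449 -0.087  0.055]
```

View pics/a.png

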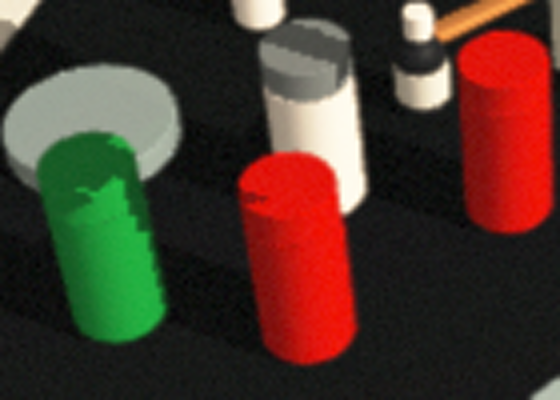

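View pics/b.png

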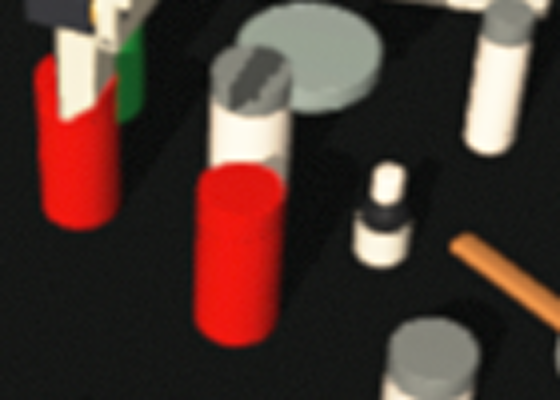

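Run:
```python
from h import *
p=[ray('scene',(196.1,190.6),.1),ray('side',(302.6,159.1),.1)];print(np.round(p,4))
# well rim: white top threshold, hole contour ellipse
for c,(u,v) in {'scene':(395,224),'side':(257,299)}.items():
    im=capture(c);g=cv2.cvtColor(im,cv2.COLOR_RGB2GRAY)
    w=g[v-30:v+30,u-38:u+38];m=(w<195).astype(np.uint8)
    cs,_=cv2.findContours(m,cv2.RETR_EXTERNAL,cv2.CHAIN_APPROX_NONE)
    for k in cs:
        if cv2.pointPolygonTest(k,(38.,30.),False)>0:
            P=cv2.convexHull(k)[:,0]+[u-38,v-30]
            X=np.array([ray(c,q,.1) for q in P])
            (cx,cy),r=cv2.minEnclosingCircle(X[:,:2].astype(np.float32));print(c,cx,cy,r,X[:,:2].min(0),X[:,:2].max(0))
print(state()['clock'])
```

```text
[[ 0.5941 -0.2027  0.1   ]
 [ 0.595  -0.1972  0.1   ]]
scene 0.5257171392440796 0.16902552545070648 0.043453946709632874 [0.48296761 0.12625587] [0.56828129 0.21138537]
side 0.5262969136238098 0.16800901293754578 0.04303312301635742 [0.4834054  0.12617749] [0.56908864 0.21078421]
0.6
```

>>> drive_tool:
  increments:
    - [-40, -11, 0, 0, 0]
    - [-40, -11, 0, 0, 0]
    - [-40, -11, 0, 0, 0]
    - [-40, -11, 0, 0, 0]
    - [-39, -10, 0, 0, 0]
    - [0, 0, 0, 8, 0]
    - [0, 0, 0, 8, 0]
    - [0, 0, 0, 7, 0]
    - [0, 0, 0, 0, 0]
    - [0, 0, 0, 0, 0]

```text
clock: 1.85
tool_pos: [0.596, -0.1988, 0.2268]
tcp_rot: [[0.388, 0.922, 0.0], [0.922, -0.388, -0.0], [-0.0, 0.0, -1.0]]
ft_force: [0.8, 0.3, 0.3]
opening: 0.0918
```

Run:
```python
from h import *
s=state();info=camera_info('wrist');im=capture('wrist')
print(s['clock'],np.round(s['tool_pos'],4),np.round(s['tcp_rot'],3).tolist(),np.round(info['world_from_camera'],3).tolist())
for d in masks_of('wrist','cell_mid'):
    r,q=np.where(d['pixels']);print(round(d['conf'],2),np.round(d['centre'],1),r.min(),r.max(),q.min(),q.max())
o=im[:,:,::-1].copy()
draw(o,'wrist',.595,-.199,.1,.022,info=info,s=1)
cv2.imwrite('pics/w1.png',o)
```

```text
1.85 [ 0.596  -0.1988  0.2268] [[0.388, 0.922, 0.0], [0.922, -0.388, -0.0], [-0.0, 0.0, -1.0]] [[0.922, -0.373, -0.105, 0.624], [-0.388, -0.887, -0.251, -0.132], [0.001, 0.272, -0.962, 0.386], [0.0, 0.0, 0.0, 1.0]]
0.93 [193.2 398. ] 171 225 363 428
0.92 [129.8 349.5] 105 152 320 377
0.83 [129.9 218. ] 107 154 195 252
```

View pics/w1.png

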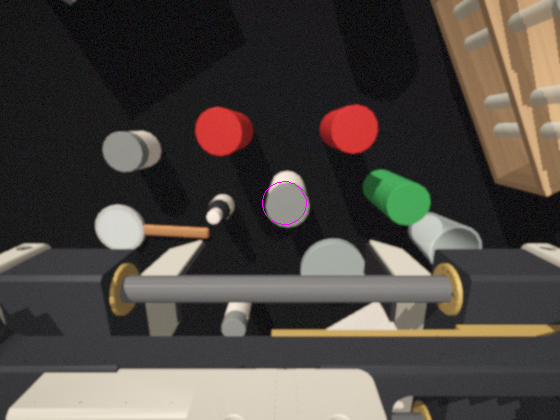

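The wrist view shows the white cell with its grey cap centred at (287,206), about 3 px below the model ring. The reds are at (223,131) and (349,129), green at (397,197), the short cell at (131,151) and the slim one at (236,318). I shift tool x by -3 mm and descend.

>>> drive_tool:
  increments:
    - [-3, 0, 25, 0, 0.25]
    - [0, 0, 30, 0, 0.25]
    - [0, 0, 30, 0, 0.25]
    - [0, 0, 30, 0, 0.25]
    - [0, 0, 30, 0, 0.25]
    - [0, 0, 20, 0, 0.25]
    - [0, 0, 0, 0, 0.25]
  newtons: 15

```text
clock: 2.82
tool_pos: [0.5936, -0.2013, 0.0601]
tcp_rot: [[0.39, 0.921, -0.003], [0.921, -0.39, 0.001], [-0.0, -0.003, -1.0]]
ft_force: [-0.2, 0.2, 0.2]
opening: 0.069
```

>>> drive_tool:
  increments:
    - [0, 0, 0, 0, 1]
    - [0, 0, 0, 0, 1]
    - [0, 0, 0, 0, 1]
    - [0, 0, 0, 0, 1]
    - [0, 0, 0, 0, 1]
    - [0, 0, 0, 0, 1]
  newtons: 15

```text
clock: 3.58
tool_pos: [0.5957, -0.202, 0.0628]
tcp_rot: [[0.391, 0.921, 0.002], [0.921, -0.391, -0.001], [0.0, 0.002, -1.0]]
ft_force: [-0.2, 0.0, 5.2]
opening: 0.044
```

>>> drive_tool:
  increments:
    - [0, 0, -15, 0, 1]
    - [0, 0, -30, 0, 1]
    - [0, 0, -35, 0, 1]
    - [0, 0, -35, 0, 1]
    - [0, 0, -30, 0, 1]
    - [0, 0, 0, 0, 1]
  newtons: 20

```text
clock: 4.32
tool_pos: [0.5966, -0.2021, 0.2101]
tcp_rot: [[0.391, 0.921, 0.005], [0.921, -0.391, -0.002], [0.0, 0.006, -1.0]]
ft_force: [-0.2, 0.2, -0.8]
opening: 0.0435
```

>>> drive_tool:
  increments:
    - [20, -13, 0, 0, 1]
    - [33, -22, 0, 0, 1]
    - [35, -24, 0, 0, 1]
    - [35, -24, 0, 0, 1]
    - [35, -24, 0, 0, 1]
    - [35, -24, 0, 0, 1]
    - [35, -24, 0, 0, 1]
    - [35, -24, 0, 0, 1]
    - [31, -18, 0, 0, 1]
    - [20, -12, 0, 0, 1]
    - [0, 0, 0, 0, 1]
    - [0, 0, 0, 0, 1]

```text
clock: 5.82
tool_pos: [0.5241, 0.1683, 0.2057]
tcp_rot: [[0.391, 0.921, -0.002], [0.921, -0.391, -0.001], [-0.002, -0.001, -1.0]]
ft_force: [-0.7, -0.1, -0.6]
opening: 0.0436
```

Run:
```python
from h import *
s=state();i1=camera_info('scene');a=capture('scene');b=capture('side')
t=s['tool_pos'];R=np.array(s['tcp_rot']);g=t-.019*R[:,2];print(s['clock'],np.round(t,4),s['opening'],s['ft_force'])
ft=t[2]+.019-.082
d=np.array([.526-t[0],.1685-t[1],0]);print('tool shift mm',np.round(R.T@d*1000,1))
o=[]
for c,im,(r0,c0) in [('scene',a,(130,330)),('side',b,(160,190))]:
    k=crop(im,r0,r0+140,c0,c0+125,3)
    draw(k,c,.526,.1685,.1,.039,(0,255,0),s=3,off=(c0,r0))
    draw(k,c,t[0],t[1],ft,.022,s=3,off=(c0,r0))
    o.append(k)
cv2.imwrite('pics/over.png',np.hstack(o))
```

```text
5.825 [0.5241 0.1683 0.2057] 0.043561842196186314 [-0.73487058 -0.0819323  -0.60669259]
tool shift mm [ 1.   1.6 -0. ]
```

View pics/over.png

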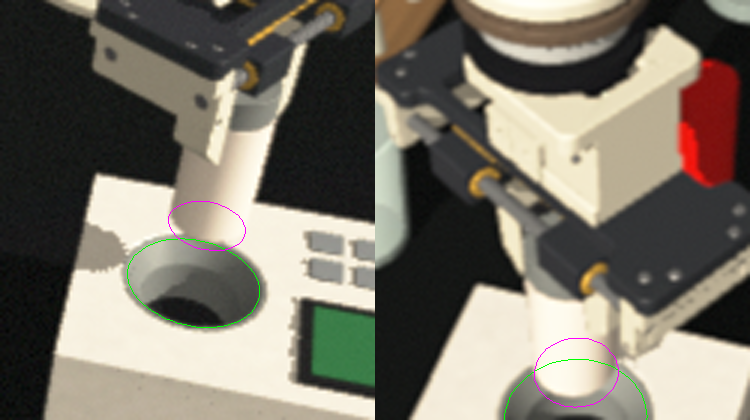

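The pictures show the cell upright in the jaws over the well, with foot and rim models matching within about 1–2 mm. I lower it.

>>> drive_tool:
  increments:
    - [1, 2, 15, 0, 1]
    - [0, 0, 15, 0, 1]
    - [0, 0, 15, 0, 1]
    - [0, 0, 12, 0, 1]
    - [0, 0, 10, 0, 1]
    - [0, 0, 8, 0, 1]
    - [0, 0, 4, 0, 1]
    - [0, 0, 0, 0, 1]
    - [0, 0, 0, 0, 1]

```text
clock: 7.05
tool_pos: [0.5277, 0.1693, 0.1281]
tcp_rot: [[0.391, 0.921, 0.001], [0.921, -0.391, 0.0], [0.001, 0.001, -1.0]]
ft_force: [0.3, 0.1, -1.0]
opening: 0.0435
```

>>> drive_tool:
  increments:
    - [0, 0, 2, 0, 1]
    - [0, 0, 2, 0, 1]
    - [0, 0, 1, 0, 1]
    - [0, 0, 0, 0, 1]
    - [0, 0, 0, 0, 1]

```text
clock: 7.68
tool_pos: [0.5274, 0.1691, 0.1228]
tcp_rot: [[0.391, 0.921, 0.0], [0.921, -0.391, 0.0], [0.0, 0.0, -1.0]]
ft_force: [-0.6, 0.3, 0.3]
opening: 0.0438
```

>>> drive_tool:
  increments:
    - [0, 0, 0, 0, 0.2]
    - [0, 0, 0, 0, 0.2]
    - [0, 0, 0, 0, 0.2]
    - [0, 0, 0, 0, 0.2]
    - [0, 0, -15, 0, 0.2]
    - [0, 0, -25, 0, 0.2]
    - [0, 0, -25, 0, 0.2]
    - [0, 0, -15, 0, 0.2]
    - [0, 0, 0, 0, 0.2]

```text
clock: 8.8
tool_pos: [0.5283, 0.1694, 0.2043]
tcp_rot: [[0.391, 0.92, 0.003], [0.92, -0.391, 0.001], [0.002, 0.002, -1.0]]
ft_force: [-0.8, -0.8, -0.0]
opening: 0.0733
```

Run:
```python
from h import *
s=state();a=capture('scene');b=capture('side')
t=s['tool_pos'];print(s['clock'],np.round(t,4),s['opening'],s['ft_force'])
o=[]
for c,im,(r0,c0) in [('scene',a,(130,330)),('side',b,(200,190))]:
    k=crop(im,r0,r0+140,c0,c0+125,3)
    draw(k,c,.526,.1685,.1,.039,(0,255,0),s=3,off=(c0,r0))
    draw(k,c,.526,.1685,.16,.022,s=3,off=(c0,r0))
    o.append(k)
cv2.imwrite('pics/stood.png',np.hstack(o))
```

```text
8.8 [0.5283 0.1694 0.2043] 0.07329313521728133 [-0.76871328 -0.82654208 -0.01383576]
```

View pics/stood.png

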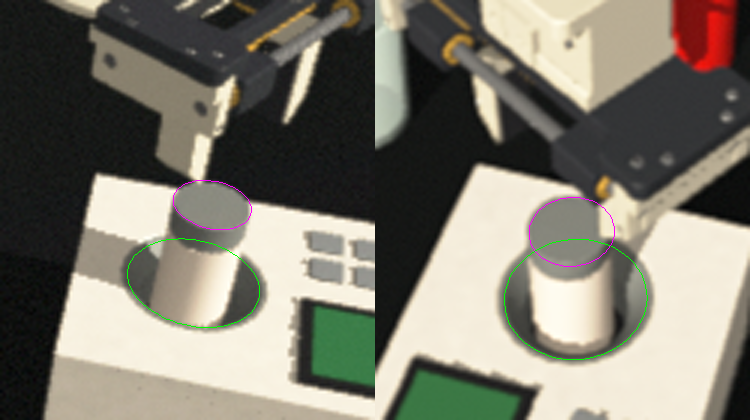

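The cell stands upright in the well, top at z≈0.16 and within about 2 mm of centre in both views. Next I shut the fingers and go down onto the cap.

>>> drive_tool:
  increments:
    - [0, -2, 0, 0, 1]
    - [0, 0, 0, 0, 1]
    - [0, 0, 0, 0, 1]
    - [0, 0, 0, 0, 1]
    - [0, 0, 0, 0, 1]
    - [0, 0, 0, 0, 1]
    - [0, 0, 15, 0, 1]
    - [0, 0, 15, 0, 1]
    - [0, 0, 8, 0, 1]
    - [0, 0, 0, 0, 1]

```text
clock: 10.15
tool_pos: [0.5247, 0.1697, 0.1635]
tcp_rot: [[0.391, 0.921, -0.002], [0.921, -0.391, -0.0], [-0.001, -0.002, -1.0]]
ft_force: [1.1, -0.4, 1.2]
opening: 0.0007
```

>>> drive_tool:
  increments:
    - [0, 0, 5, 0, 1]
    - [0, 0, 6, 0, 1]
    - [0, 0, 6, 0, 1]
    - [0, 0, 6, 0, 1]
    - [0, 0, 6, 0, 1]
    - [0, 0, 6, 0, 1]
    - [0, 0, 5, 0, 1]
    - [0, 0, 2, 0, 1]
    - [0, 0, 0, 0, 1]
    - [0, 0, 0, 0, 1]

```text
clock: 11.4
tool_pos: [0.5261, 0.1702, 0.1231]
tcp_rot: [[0.391, 0.921, 0.001], [0.921, -0.391, 0.0], [0.001, 0.001, -1.0]]
ft_force: [-0.3, 0.1, 5.8]
opening: 0.0004
```

>>> drive_tool:
  increments:
    - [0, 0, 2, 0, 1]
    - [0, 0, 1, 0, 1]
    - [0, 0, 0, 0, 1]

```text
clock: 11.78
tool_pos: [0.5262, 0.1702, 0.1202]
tcp_rot: [[0.391, 0.921, 0.001], [0.921, -0.391, 0.001], [0.001, 0.001, -1.0]]
ft_force: [0.0, 0.7, 6.2]
opening: 0.0003
```

>>> drive_tool:
  increments:
    - [0, 0, -4, 0, 1]
    - [0, 0, -5, 0, 1]
    - [0, 0, -5, 0, 1]
    - [0, 0, -5, 0, 1]
    - [0, 0, -6, 0, 1]
    - [0, 0, -15, 0, 1]
    - [0, 0, -30, 0, 1]
    - [0, 0, -40, 0, 1]
    - [0, 0, -30, 0, 1]
    - [0, 0, 0, 0, 1]

```text
clock: 13.02
tool_pos: [0.5272, 0.1707, 0.2633]
tcp_rot: [[0.391, 0.921, 0.006], [0.921, -0.391, 0.002], [0.004, 0.005, -1.0]]
ft_force: [0.9, -0.3, 0.4]
opening: 0.0003
```

Run:
```python
from h import *
s=state();a=capture('scene');b=capture('side')
t=s['tool_pos'];print(s['clock'],np.round(t,4),s['opening'],s['ft_force'])
o=[]
for c,im,(r0,c0) in [('scene',a,(130,330)),('side',b,(220,190))]:
    k=crop(im,r0,r0+140,c0,c0+125,3)
    draw(k,c,.526,.1685,.1,.039,(0,255,0),s=3,off=(c0,r0))
    draw(k,c,.526,.1685,.14,.022,s=3,off=(c0,r0))
    o.append(k)
cv2.imwrite('pics/done.png',np.hstack(o))
```

```text
13.025 [0.5272 0.1707 0.2633] 0.00025227219192639817 [ 0.92106023 -0.2873585   0.44424188]
```

View pics/done.png

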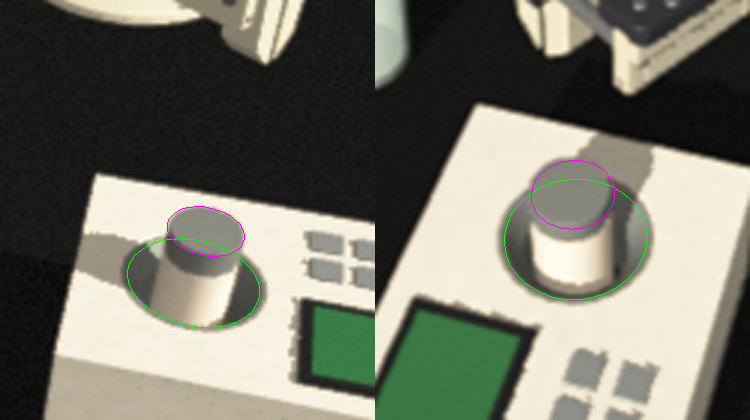

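The cap top matches the z=0.14 ring in both views, so the cell stands 40 mm out, upright and latched, and the robot is clear.

```bash
python3 -c "
from rig import *
print(sign_off())"
```

```text
the job is handed in; nothing more can be done
None
```

I took the tall thick white cell with the grey cap, stood it in the well, and released it. I then pressed it down once with the shut fingers, let it up slowly and handed the job in at about 13 s; `sign_off` gives no verdict.

- **Before the press:** the cell stood upright on the raised plate, with its top at about z = 0.16 m and within about 2 mm of the well's axis in both cameras.
- **Press:** it went about 40 mm down, judged from the tool height because the plate can't be read directly. The spring pushed back with about 6 N.
- **After letting go:** both cameras show the cap at about z = 0.14 m, upright, about 40 mm out of the mouth, so the catch is holding it. The arm is about 120 mm clear of the cell.

None of the checks failed. The only disagreement was about 5 mm in y between the two cameras' first fixes of the cell; the wrist camera settled that before I gripped it.

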